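# Close the duplicating flask over a stone model and hold it shut

### The arm

A 7-joint arm with a two-finger parallel gripper is mounted at the origin on a cart in front of the work surface, level with it; the furniture and walls round the work are solid. World frame = base frame: x ahead of the robot, y to its left, z up, the work surface at z = 0. Lengths are in mm, angles in rad, forces in N, time in s.
With the tool pointing down it reaches from about 400 to 875 mm from the base axis. Payload 6.5 kg.
Tool frame: the origin (TCP) lies on the centre line of the jaws, within the pads' length; the fingertips stand 11 mm ahead of it and the grasp point (between the pads) lies 8 mm behind it; z points along the fingers, y is the line along which they close (so a half turn about z gives the same grasp; the last joint's range is limited). The gripper opens to 88 mm and grips with 3 to 60 N. Pads are 18 mm wide; open, the fingers measure 123 mm over their backs; the gripper's body (75 mm by 187 mm) begins 45 mm behind the grasp point.
Start: joints at [-1.378, 0.536, -0.004, 1.538, 0.003, 1.067, -0.071], TCP at [166.343, 628.347, 249.716] pointing down, gripper open.
Joint ranges: [-2.7, 2.7], [-0.37, 2.16], [-1.27, 1.26], [0.24, 2.4], [-1.31, 4.45], [0.19, 1.91], [-2.76, 2.76]. Speed limits (rad/s): [2.39, 2.39, 3.14, 3.14, 3.14, 3.14, 3.14].

### API

Orientations are given as a unit quaternion [w, x, y, z].
In Python, from plant import * gives the robot as it stands.
- The arm moves only by the tool play_rows, never from a script. Its argument "rows" is a list of rows, each a list of 5 numbers: the shift along the world's x, y, z in mm, then the turn about the world's z in rad, then the closure, from -1 (fully open) to 1 (shut). A call has exactly 5 rows; each row shifts and turns the commanded pose from where the row before left it; what a row does not reach is not made up. A row lasts 1/10 s, in which the tool goes at most 50 mm and 8.59 degrees, less where a joint would pass 70% of its speed; a pose out of reach is approached as far as the arm can. A call with a gripper value outside its range is refused whole. The fingers move at their own pace and stop on an object; "newtons" is the grip in N (left out, the last holds). Time passes only in rows, so rows that do not move let the fingers close, or fill a call up. It gives the time, the measured TCP pose, the force, the opening and the grip force at its end, in the units of the state.
- observe(): the state, without advancing time (a new reading comes with each control period).
- get_image(name): name is "side" or "top" or "wrist"; returns a dict with "img" (420x560x3 uint8, red, green, blue), "intrinsics" (3x3 intrinsics, pixels), "distortion" ([k1, k2, p1, p2, k3] as OpenCV has them; the pictures are not rectified), "camera_from_world" (4x4, takes a point from world to camera coordinates). Camera axes: x right, y up, looking along -z (the intrinsics and any distortion apply to the point x, -y, -z); pixel columns grow to the right and rows downward; lengths in mm; the calibration is good to about 2 mm. A picture is of the moment at which its call begins. There is no depth.
- job_done(): hands the job in; it is judged then, once.
Trained networks look in a picture, given as the dict that the camera call returned (one of the last four; its "shot" number tells which), for a name from the list of things; names that differ only in an ending like _2 or _b are one class to them, and where a whole thing is asked for, a point or a joint stands for the part that bears it (a point fixed in the world has none). Each returns a list of dicts, best first, with "conf" (0 to 1); they miss things now and then, are a little off and sometimes report something else, mostly with a low value. They report only what shows in the picture. A call takes as long as a camera call. They do not tell look-alikes from the thing itself.
- spot_in(picture, label): "bbox" ([left, top, right, bottom] in pixels, round what is visible of it).
- landmark_of(picture, label): "position" ([column, row] in pixels: a listed point, or the origin of a listed thing).
The state is a dict: "time": time; "joints": joint angles; "dq": joint speeds; "effort": joint torques, N m; "tcp_pos": TCP position; "orientation": TCP orientation; "force": force on the tool from outside, world axes, zero at the start; "ft_torque": the same for the moment, N m; "finger_gap": opening from 0.0 (shut) to 1.0 (fully open); "grasp_force": force on a finger pad.
Only numpy, scipy, OpenCV 4.12 (cv2) and the standard library are available. Lean on these libraries where they do the work, as an engineer would, in place of code of your own. Each camera call takes 0.05 s, during which the arm holds its last target. There are 200 camera calls.

### The job

Gently set the stone dental model upright in the middle of the flask's base plate, between the two dowels, and let go of it. Then put the metal hood over it, with the hood's two holes on the two dowels, and bring it down until its flange lies flat on the plate without bumping the model. Finish while still holding the hood pressed down firmly, with about 15 N; leave the base where it stands and the things around it alone.

Things in the scene. Friction and masses are not known exactly. Their poses are not given: they have to be found in the camera images.
- flask_base: Bare grey metal base plate of a duplicating flask, 124 (x) x 172 (y) mm, loose on the worktop on rubber feet, 0.9 kg; plate top 12 mm up. Two upright steel dowels, 12 mm thick, stand 24 mm above the plate on its y axis, 69 mm either side of the middle; their upper 10 mm taper to 5 mm. A thin 94 mm circle marks the middle. Origin: middle of the underside, z up
- plate_centre (a point): Middle of the upper face of the base plate, 12 mm above the worktop; here the middle of the model's underside belongs
- dowel_a (a point): Tip of the dowel on the base's +y side, 36 mm above the worktop
- dowel_b (a point): Tip of the dowel on the base's -y side, 36 mm above the worktop
- hood: Bare grey metal hood, 0.28 to 0.44 kg, rim down on the worktop. Flange 124 (x) x 172 (y) x 10 mm with two 15 mm through holes on its y axis, 69 mm either side of the middle; on it a box 114 mm square (inside 104, 44 high), roof top at 50 mm, grip rib on the roof. Origin: middle of the underside, z up. Fits either way round (half turn). Seated, its origin is 12 mm above the base's
- grip_rib (a point): Middle of the hood's grip rib, 68 mm above the hood's underside. The rib runs along the hood's y over the middle of the roof: 16 mm thick (x), 64 mm long (y), from 50 to 81 mm above the underside. Two pour spouts, 26 mm wide and 6 mm high, stand on the roof at (36, 36) and (-36, -36) mm
- model: Stone (plaster) dental model, a horseshoe of teeth on a flat base, 60 (x) x 74 (y) x 28 mm high, 75 g, standing on the worktop; a solid to grasp low across its base along its x, 60 mm wide. Origin: middle of the underside, z up. Under the hood any yaw will do if it is centred
- timer: Bystander: round kitchen timer, 63 mm wide, 42 mm high; origin in the middle of its underside
- dropper_bottle: Bystander: small brown dropper bottle, 30 mm wide, 85 mm high; origin in the middle of its underside
- nail_brush: Bystander: nail brush 38 x 85 x 30 mm; origin in the middle of its underside
There are look-alikes about, which are no part of the job. What is shaped like the model but purple is not meant.

How it is judged (in metres and radians):
On the way:
1. the model stands upright in the middle of the base plate, let go, the hood not yet on (horizontal distance between model and plate_centre below 0.015 m and z of model in the frame of plate_centre between -0.003 and 0.003 m and angle between model's own z axis and vertical below 0.1 rad and contact force between the fingers and model below 0.1 N and linear speed of model below 0.02 m/s and horizontal distance between hood and flask_base above 0.05 m), for 0.2 s.
At the end, for the whole second after the job is handed in: Hood over both dowels, flange on the plate (within 2 mm of home, centred within 3.5 mm, square within 3 deg); model upright under it within 18 mm of the middle, untouched by the hood; base flat on the worktop; fingers still on the hood, pressing it on the base with over 8 N, its weight included (horizontal distance between model and plate_centre below 0.018 m and z of model in the frame of plate_centre between -0.003 and 0.003 m and angle between model's own z axis and vertical below 0.1 rad and z of hood in the frame of flask_base between 0.01 and 0.014 m and horizontal distance between hood and flask_base below 0.0035 m and angle between the y axis of hood and the y axis of flask_base, either way round below 0.05 rad and angle between the z axis of hood and the z axis of flask_base, either way round below 0.02 rad and angle between flask_base's own z axis and vertical below 0.03 rad and height (world z) of flask_base below 0.004 m and contact force between hood and flask_base above 8 N and contact force between the fingers and hood above 3 N and contact force between hood and model below 0.5 N and linear speed of hood below 0.01 m/s); the arm keeps its last pose, push and grip.
It fails at once if the hood is pressed on the base with more than 60 N (contact force between hood and flask_base above 60 N).
It fails at once if the hood bumps the model with more than 10 N (contact force between hood and model above 10 N).
It fails at once if the base is shifted more than 40 mm (distance of flask_base from where it was at the start of the episode above 0.04 m).
It fails at once if a bystander is moved more than 30 mm (distance of any of timer, dropper_bottle, nail_brush from where it was at the start of the episode above 0.03 m).
It fails at once if the model or the hood is dropped (falls free of the fingers at over 0.5 m/s) ((linear speed of model above 0.5 m/s and contact force between the fingers and model below 0.1 N) or (linear speed of hood above 0.5 m/s and contact force between the fingers and hood below 0.1 N)).
It also fails if it takes over 72 s, if anything falls off the work surface, if the arm or the gripper's body presses on something with over 40 N, if the wrist force passes 120 N, or if a joint passes its speed limit or range.

## Working session

There is one attempt and no reset: what is moved stays moved. The work goes in short steps, Python scripts to look and compute and a tool call to move; the robot and the scene stay as the last step left them, time stands still between calls to the robot, and variables do not carry over. Pictures are saved under pics/ and viewed, at most 10 in all, crops included, and the job is handed in when it is done.

Besides the shell and the picture viewer there is one more tool, called after ">>>" as name(argument=value, ...), one argument or row to a line, values as JSON. play_rows: Moves the arm, as the interface text tells. Its arguments: {"type":"object","properties":{"rows":{"type":"array","items":{"type":"array","items":{"type":"number"}}},"newtons":{"type":"number"}},"required":["rows"]}

```bash
ls; mkdir -p pics
cat > h.py <<'E'
from plant import *
import numpy as np, cv2
def ray(p,px):
    K=np.array(p["intrinsics"],float);d=np.array(p["distortion"],float)
    u=cv2.undistortPoints(np.array([[px]],float),K,d)[0,0]
    T=np.array(p["camera_from_world"],float);R=T[:3,:3];t=T[:3,3]
    v=R.T@np.array([u[0],-u[1],-1.0]);c=-R.T@t
    return c,v
def at(p,px,z):
    c,v=ray(p,px);return (c+v*(z-c[2])/v[2])[:2]
def proj(p,X):
    T=np.array(p["camera_from_world"],float);X=np.atleast_2d(X)@T[:3,:3].T+T[:3,3]
    X=X*[1,-1,-1]
    return cv2.projectPoints(X,np.zeros(3),np.zeros(3),np.array(p["intrinsics"],float),np.array(p["distortion"],float))[0][:,0]
def save(p,n,crop=None,s=1):
    im=p["img"][:,:,::-1]
    if crop: im=im[crop[1]:crop[3],crop[0]:crop[2]]
    cv2.imwrite(f"pics/{n}.png",cv2.resize(im,None,fx=s,fy=s,interpolation=cv2.INTER_CUBIC))
E
python3 - <<'E'
from h import *
np.set_printoptions(precision=1,suppress=True)
ps={n:get_image(n) for n in("top","side","wrist")}
Z=dict(plate_centre=12,dowel_a=36,dowel_b=36,grip_rib=68)
for n in("top","side"):
    save(ps[n],n+"0")
    for l in["flask_base","plate_centre","dowel_a","dowel_b","hood","grip_rib","model","timer","dropper_bottle","nail_brush"]:
        for d in landmark_of(ps[n],l)[:4]:
            print(n,l,round(d["conf"],2),np.array(d["position"]),at(ps[n],d["position"],Z.get(l,0)))
s=observe();print(s)
a=ps["top"]["img"];b=ps["side"]["img"]
E
```

```text
pics
top flask_base 0.71 [271.9 235.4] [543.2 -40.4]
top plate_centre 0.87 [269.6 235.9] [540.3 -34.3]
top dowel_a 0.74 [249.6 233.1] [544.4  19.1]
top dowel_a 0.72 [299.2 235.2] [ 540.2 -114.1]
top dowel_a 0.16 [272.5 178.2] [696.1 -40.5]
top dowel_b 0.74 [249.6 233.1] [544.4  19.1]
top dowel_b 0.72 [299.2 235.2] [ 540.2 -114.1]
top dowel_b 0.16 [272.5 178.2] [696.1 -40.5]
top hood 0.85 [145.6 245.2] [511.5 309. ]
top grip_rib 0.6 [138.3 245.6] [503.6 310.7]
top model 0.79 [420.5 235.6] [ 546.4 -454.7]
top model 0.78 [335.4 272.5] [ 442.8 -215.1]
top model 0.56 [379.9 266.5] [ 459.9 -338.2]
top timer 0.73 [226.7 168.5] [731.3  89.3]
top dropper_bottle 0.68 [273.4 176.1] [710.6 -42.5]
top nail_brush 0.97 [315.7 184.3] [ 688.5 -161.3]
side flask_base 0.63 [294.6 227.6] [540.2 -39.3]
side plate_centre 0.84 [294.5 225.2] [540.2 -29.3]
side dowel_a 0.73 [290.1 227.4] [547.6  28.2]
side dowel_a 0.58 [295.8 203.1] [ 541.6 -107.9]
side dowel_a 0.51 [327.9 183.2] [ 454.6 -258.8]
side dowel_b 0.73 [290.1 227.4] [547.6  28.2]
side dowel_b 0.58 [295.8 203.1] [ 541.6 -107.9]
side dowel_b 0.51 [327.9 183.2] [ 454.6 -258.8]
side hood 0.94 [304.4 326.5] [504.2 311.8]
side grip_rib 0.81 [306.1 289.9] [504.  301.2]
side model 0.88 [329.8 200.5] [ 448.3 -214.7]
side model 0.66 [301.8 172.4] [ 537.6 -443.8]
side model 0.49 [325.7 183.4] [ 457.6 -348.4]
side timer 0.73 [210.4 253.1] [719.5  99.4]
side dropper_bottle 0.69 [222.6 217.9] [731.2 -74.6]
side nail_brush 0.6 [242.1 205.2] [ 694.2 -158.1]
{'time': 1.15, 'joints': array([-1.4,  0.5, -0. ,  1.5,  0. ,  1.1, -0.1]), 'dq': array([-0., -0., -0., -0.,  0.,  0.,  0.]), 'effort': array([ -0. , -57.1,   1. , -25.2,  -0.1,   0. ,   0. ]), 'tcp_pos': array([166.4, 628.4, 249.7]), 'orientation': array([0. , 0.1, 1. , 0. ]), 'force': array([-0.1,  1.2, -0.6]), 'ft_torque': array([-0., -0., -0.]), 'grasp_force': 0.0, 'finger_gap': 1.0005399161605566}
```

Run:
```python
import cv2,numpy as np
a=cv2.imread("pics/top0.png");b=cv2.imread("pics/side0.png")
x=cv2.resize(a[210:300,310:450],None,fx=5.5,fy=5.5,interpolation=cv2.INTER_CUBIC)[:, :770]
cv2.imwrite("pics/crop.png",x)
```

```text
(no output)
```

View pics/top0.png

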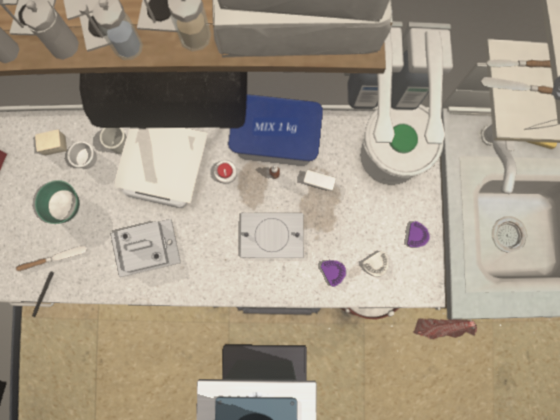

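View pics/crop.png

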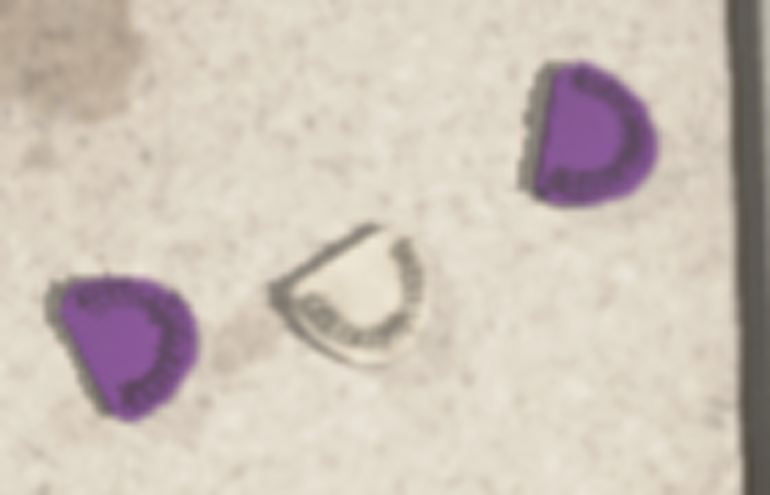

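View pics/side0.png

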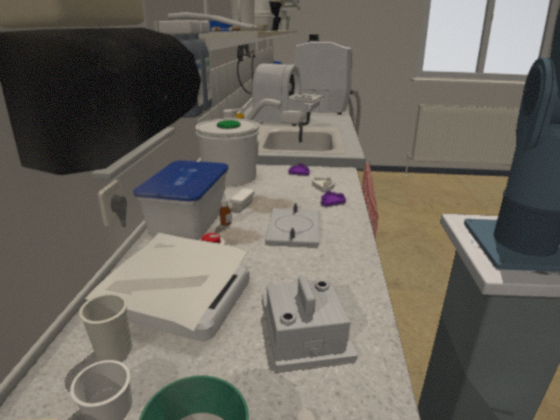

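The top view shows three horseshoe shapes: purple at (333,272), purple at (417,235) and white plaster at (375,263). The white one is the stone model, which the crop confirms. The base is at (271,235) with the hood at (143,246), and the side view agrees. I'll move over to the model now.

>>> play_rows(
  rows=[
    [29, -36, 0, 0, -1],
    [29, -36, 0, 0, -1],
    [29, -36, 0, 0, -1],
    [29, -36, 0, 0, -1],
    [29, -36, 0, 0, -1],
  ],
)

```text
time: 1.65
tcp_pos: [312.4, 446.8, 249.9]
orientation: [0.0, 0.129, 0.992, 0.0]
force: [0.9, 0.8, 0.4]
finger_gap: 1.001
grasp_force: 0.0
```

>>> play_rows(
  rows=[
    [29, -36, 0, 0, -1],
    [29, -36, 0, 0, -1],
    [29, -36, 0, 0, -1],
    [29, -36, 0, 0, -1],
    [0, -49, 0, -0.05, -1],
  ],
)

```text
time: 2.15
tcp_pos: [430.8, 254.4, 250.2]
orientation: [0.002, 0.155, 0.988, 0.001]
force: [0.4, -0.5, -0.8]
finger_gap: 1.001
grasp_force: 0.0
```

>>> play_rows(
  rows=[
    [2, -49, 0, -0.05, -1],
    [2, -49, 0, -0.05, -1],
    [2, -49, 0, -0.05, -1],
    [2, -49, 0, -0.05, -1],
    [2, -49, 0, -0.05, -1],
  ],
)

```text
time: 2.65
tcp_pos: [437.2, 8.5, 250.1]
orientation: [0.0, 0.277, 0.961, 0.0]
force: [0.7, 0.4, -0.4]
finger_gap: 0.996
grasp_force: 0.0
```

>>> play_rows(
  rows=[
    [2, -49, -10, -0.05, -1],
    [2, -49, -10, -0.05, -1],
    [2, -49, -10, -0.05, -1],
    [2, -49, -10, -0.05, -1],
    [2, -49, -10, -0.05, -1],
  ],
)

```text
time: 3.15
tcp_pos: [447.4, -236.3, 199.7]
orientation: [0.0, 0.394, 0.919, 0.0]
force: [0.2, 0.2, 0.4]
finger_gap: 1.0
grasp_force: 0.0
```

Run:
```python
from h import *
np.set_printoptions(precision=1,suppress=True)
p=get_image("wrist");save(p,"w1");T=p["camera_from_world"];print(-T[:3,:3].T@T[:3,3])
for l in("model","plate_centre","dowel_a"):
  for d in landmark_of(p,l)[:4]:print(l,d["conf"],np.array(d["position"]),at(p,d["position"],{"model":0,"plate_centre":12,"dowel_a":36}[l]))
# white model: outline on the top plane
```

```text
[ 391.5 -178.5  334.6]
model 0.98 [236.6 244.2] [ 463.7 -326.5]
model 0.78 [289.5 167.6] [ 444.4 -213.2]
model 0.56 [223.4 338.5] [ 545.6 -449. ]
plate_centre 0.92 [470.5 118.9] [544.7 -41.8]
dowel_a 0.77 [545.4  62.1] [543.1  30.8]
dowel_a 0.61 [432.8 167.7] [ 544.9 -108. ]
```

View pics/w1.png

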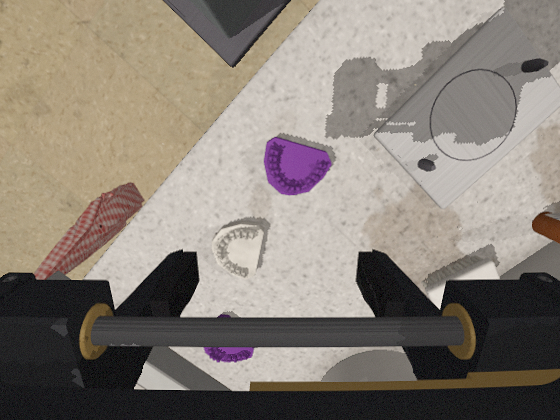

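The wrist view shows the white model at (239,248) with its flat back to the right. The purple ones are at (297,165) and (230,340), and the base is at (472,115) with its dowels at (534,65) and (427,165). I'll enlarge to get the grasp yaw.

Run:
```python
import cv2
a=cv2.imread("pics/w1.png")[200:290,190:300]
cv2.imwrite("pics/w1c.png",cv2.resize(a,None,fx=6,fy=6,interpolation=cv2.INTER_CUBIC))
```

```text
(no output)
```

View pics/w1c.png

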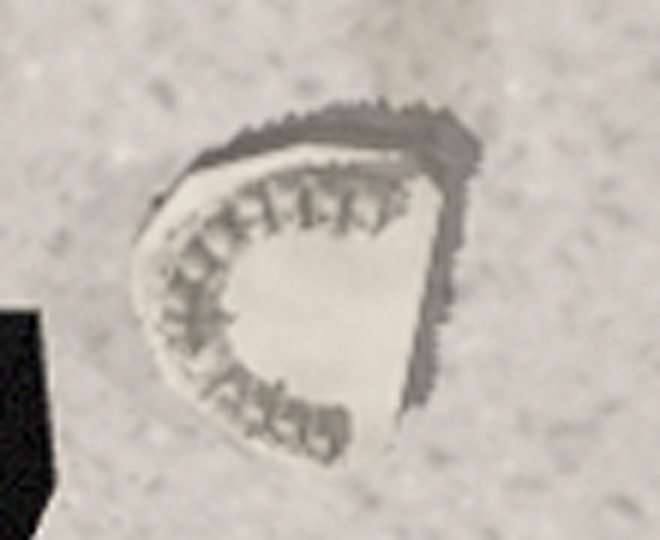

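The crop confirms white plaster. Its back edge runs from (263,232) to (257,268), and its front is at (212,246).

Run:
```python
from h import *
np.set_printoptions(precision=1,suppress=True)
p=get_image("wrist")
for z in(0,10,18):
  P=[at(p,q,z) for q in[(263,231.7),(257.2,268.3),(212.2,245),(243.3,224.2),(245.8,278)]]
  d=P[0]-P[1];n=np.array([-d[1],d[0]])/np.linalg.norm(d)
  print(z,*P,"edge len",np.linalg.norm(d),"normal deg",np.degrees(np.arctan2(n[1],n[0]))%180,"depth",(P[2]-P[0])@n,"width",(P[3]-P[4])@d/np.linalg.norm(d))
  # centre
  m=(P[0]+P[1])/2; print("centre",m+n*np.sign((P[2]-P[0])@n)*30)
```

```text
0 [ 475.  -290.6] [ 503.8 -332.7] [ 441.5 -347.1] [ 451.2 -299.8] [ 502.7 -353.3] edge len 51.00055010119443 normal deg 34.336369052507536 depth 59.54995445734336 width 73.24227840418695
centre [ 464.6 -328.5]
10 [ 472.5 -287.2] [ 500.4 -328. ] [ 440. -342.] [ 449.4 -296.1] [ 499.3 -348. ] edge len 49.47630647995877 normal deg 34.336369052507564 depth 57.77019643421662 width 71.05330053157905
centre [ 461.7 -324.5]
18 [ 470.5 -284.5] [ 497.7 -324.3] [ 438.8 -337.9] [ 447.9 -293.2] [ 496.7 -343.8] edge len 48.256911582970346 normal deg 34.336369052507564 depth 56.34639001571525 width 69.30211823349266
centre [ 459.4 -321.3]
```

>>> play_rows(
  rows=[
    [5, -30, -10, -0.06, -1],
    [5, -31, -20, -0.06, -1],
    [5, -30, -30, -0.04, -1],
    [0, 0, -30, 0, -1],
    [0, 0, -30, 0, -1],
  ],
)

```text
time: 3.9
tcp_pos: [463.5, -324.1, 79.0]
orientation: [0.0, 0.465, 0.885, 0.0]
force: [-0.3, 0.5, 0.5]
finger_gap: 1.003
grasp_force: 0.0
```

Run:
```python
from h import *
np.set_printoptions(precision=1,suppress=True)
p=get_image("wrist");save(p,"w2")
for d in landmark_of(p,"model")[:2]:print(d["conf"],np.array(d["position"]),at(p,d["position"],0))
s=observe();print(s["tcp_pos"],proj(p,[[462,-327,0]]))
```

```text
0.95 [275.2 223.3] [ 463.5 -326.9]
0.88 [273.9 370. ] [ 546.  -449.1]
[ 461.2 -321.7   76.9] [[273.6 222.4]]
```

View pics/w2.png

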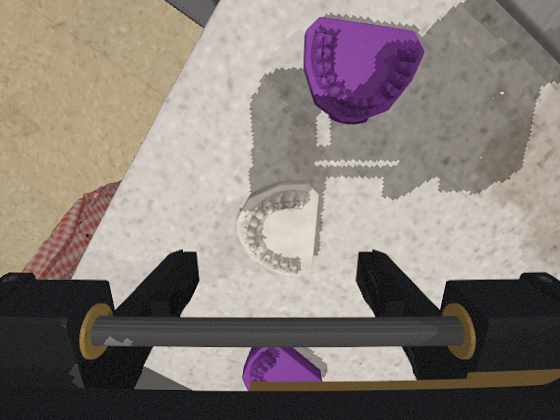

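The model sits centred between the fingers at (278,230), with its back parallel to the jaw. I'll descend and grip.

>>> play_rows(
  rows=[
    [0.5, -1, -25, 0, -1],
    [0, 0, -25, 0, -1],
    [0, 0, -10, 0, -1],
    [0, 0, -5, 0, -1],
    [0, 0, 0, 0, 0.2],
  ],
  newtons=12,
)

```text
time: 4.5
tcp_pos: [463.5, -326.1, 15.5]
orientation: [0.0, 0.465, 0.885, 0.0]
force: [0.5, -0.2, -0.1]
finger_gap: 0.932
grasp_force: 0.0
```

>>> play_rows(
  rows=[
    [0, 0, 0, 0, 1],
    [0, 0, 0, 0, 1],
    [0, 0, 0, 0, 1],
    [0, 0, 0, 0, 1],
    [0, 0, 0, 0, 1],
  ],
)

```text
time: 5.0
tcp_pos: [463.4, -326.6, 15.5]
orientation: [0.001, 0.466, 0.885, 0.0]
force: [-0.7, 1.6, 6.6]
finger_gap: 0.655
grasp_force: 12.0
```

>>> play_rows(
  rows=[
    [0, 0, 5, 0, 1],
    [0, 0, 15, 0, 1],
    [0, 0, 25, 0, 1],
    [0, 0, 25, 0, 1],
    [0, 0, 10, 0, 1],
  ],
)

```text
time: 5.5
tcp_pos: [463.7, -327.4, 97.6]
orientation: [0.002, 0.466, 0.885, -0.0]
force: [0.2, -0.6, -0.7]
finger_gap: 0.655
grasp_force: 11.9
```

>>> play_rows(
  rows=[
    [13, 39, 6, 0, 1],
    [13, 39, 6, 0, 1],
    [13, 39, 6, 0, 1],
    [13, 39, 6, 0, 1],
    [13, 39, 6, 0, 1],
  ],
)

```text
time: 6.0
tcp_pos: [527.9, -129.7, 125.1]
orientation: [-0.0, 0.466, 0.885, -0.0]
force: [1.1, 0.3, -1.0]
finger_gap: 0.661
grasp_force: 11.9
```

Run:
```python
from h import *
np.set_printoptions(precision=1,suppress=True)
p=get_image("wrist");save(p,"w3");t=get_image("top")
for l,z in(("plate_centre",12),("dowel_a",36),("model",108)):
  for d in landmark_of(p,l)[:2]:print(l,d["conf"],np.array(d["position"]),at(p,d["position"],z))
for i in range(5):
  s=observe();print(s["tcp_pos"],s["force"])
```

```text
plate_centre 0.9 [357.6 132.5] [545.6 -40.2]
dowel_a 0.95 [310.6 203.1] [ 543.3 -105.9]
dowel_a 0.65 [428.9  45.1] [543.   31.4]
model 0.96 [277.8 264.6] [ 530.1 -132.8]
model 0.74 [155.8 225.5] [ 460.9 -151.2]
[ 527.3 -132.   124.8] [-0.2 -0.1 -1.1]
[ 527.3 -132.   124.8] [-0.2 -0.1 -1.1]
[ 527.3 -132.   124.8] [-0.2 -0.1 -1.1]
[ 527.3 -132.   124.8] [-0.2 -0.1 -1.1]
[ 527.3 -132.   124.8] [-0.2 -0.1 -1.1]
```

View pics/w3.png

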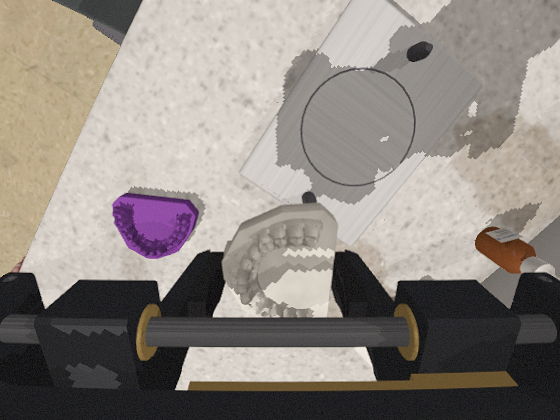

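The model is held level at (285,262), and the plate circle is at (358,127). I'll place it.

>>> play_rows(
  rows=[
    [4, 25, 0, 0, 1],
    [4, 25, 0, 0, 1],
    [4, 25, -10, 0, 1],
    [3, 18, -20, 0, 1],
    [0, 0, -20, 0, 1],
  ],
)

```text
time: 6.75
tcp_pos: [543.2, -37.1, 74.2]
orientation: [0.0, 0.465, 0.885, 0.001]
force: [-0.1, -0.5, -0.5]
finger_gap: 0.654
grasp_force: 11.9
```

>>> play_rows(
  rows=[
    [0, 0, -20, 0, 1],
    [0, 0, -15, 0, 1],
    [0, 0, -6, 0, 1],
    [0, 0, -3, 0, 1],
    [0, 0, -1, 0, 1],
  ],
)

```text
time: 7.25
tcp_pos: [543.1, -39.0, 30.0]
orientation: [0.0, 0.466, 0.885, 0.0]
force: [0.3, -0.4, -1.4]
finger_gap: 0.656
grasp_force: 11.9
```

>>> play_rows(
  rows=[
    [0, 0, -1, 0, 1],
    [0, 0, -1, 0, 1],
    [0, 0, -0.5, 0, 1],
    [0, 0, 0, 0, 1],
    [0, 0, 0, 0, 1],
  ],
)

```text
time: 7.75
tcp_pos: [543.1, -38.3, 27.5]
orientation: [0.0, 0.466, 0.885, 0.0]
force: [-0.2, 0.1, 0.2]
finger_gap: 0.658
grasp_force: 11.9
```

>>> play_rows(
  rows=[
    [0, 0, -0.5, 0, 1],
    [0, 0, -0.3, 0, 1],
    [0, 0, 0, 0, 1],
    [0, 0, 0, 0, -0.4],
    [0, 0, 0, 0, -0.5],
  ],
)

```text
time: 8.25
tcp_pos: [542.9, -38.4, 26.5]
orientation: [0.0, 0.466, 0.885, 0.0]
force: [-0.6, 0.4, -0.8]
finger_gap: 0.745
grasp_force: 0.0
```

>>> play_rows(
  rows=[
    [0, 0, 0, 0, -0.9],
    [0, 0, 0, 0, -1],
    [0, 0, 5, 0, -1],
    [0, 0, 15, 0, -1],
    [0, 0, 30, 0, -1],
  ],
)

```text
time: 8.75
tcp_pos: [541.6, -38.4, 76.5]
orientation: [-0.001, 0.466, 0.885, -0.001]
force: [1.1, -0.3, 0.8]
finger_gap: 1.0
grasp_force: 0.0
```

>>> play_rows(
  rows=[
    [0, 0, 40, 0, -1],
    [0, 20, 30, 0, -1],
    [-5, 45, 15, 0, -1],
    [-5, 45, 10, 0, -1],
    [-5, 45, 0, 0, -1],
  ],
)

```text
time: 9.25
tcp_pos: [528.7, 118.2, 174.4]
orientation: [0.001, 0.466, 0.885, 0.002]
force: [0.3, -0.3, 0.2]
finger_gap: 1.001
grasp_force: 0.0
```

Run:
```python
from h import *
np.set_printoptions(precision=1,suppress=True)
print(observe()["tcp_pos"],observe()["orientation"])
for n in("wrist","top","side"):
  p=get_image(n);save(p,n+"4")
  for l,z in(("plate_centre",12),("dowel_a",36),("model",12),("hood",0),("grip_rib",68)):
    for d in landmark_of(p,l)[:2]:print(n,l,round(d["conf"],2),np.array(d["position"]),at(p,d["position"],z))
```

```text
[528.7 118.2 174.4] [0.  0.5 0.9 0. ]
wrist dowel_a 0.94 [240.8 271.5] [542.4  31.8]
wrist dowel_a 0.8 [180.4 357.1] [ 544.7 -106. ]
wrist model 0.94 [211.1 305. ] [542.6 -39.9]
wrist hood 0.88 [373.3   5.8] [503.7 310.6]
top plate_centre 0.9 [270.9 235.8] [540.6 -37.9]
top dowel_a 0.75 [299.9 235.9] [ 538.3 -116. ]
top dowel_a 0.73 [247.2 232.8] [545.2  25.5]
top model 0.96 [275.5 237. ] [537.4 -50.4]
top model 0.59 [418.4 235.7] [ 544.6 -445.3]
top hood 0.85 [142.2 247.4] [505.3 318.3]
top grip_rib 0.74 [138.6 244.3] [507.1 310. ]
side plate_centre 0.89 [290.2 223.8] [551.2 -35.7]
side plate_centre 0.52 [295.7 223.6] [537.7 -38.1]
side dowel_a 0.89 [290.8 203. ] [ 554.6 -107.3]
side dowel_a 0.87 [289.1 225.1] [550.6  17.1]
side model 0.87 [329.9 199.7] [ 449.2 -193.2]
side model 0.78 [296.  224.5] [536.7 -33.4]
side hood 0.64 [304.8 329.8] [503.3 319.6]
side grip_rib 0.98 [306.7 291.5] [502.9 305.3]
side grip_rib 0.5 [226.1 223.4] [683.6  83.6]
```

View pics/wrist4.png

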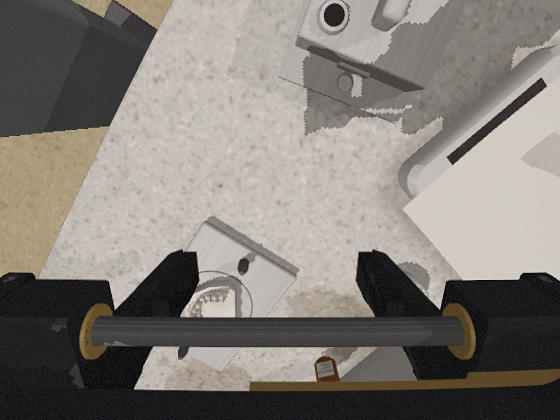

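The wrist view shows the model standing free inside the circle at (213,303), about 3 mm off centre by the numbers. I'll look at the hood next.

>>> play_rows(
  rows=[
    [0, 20, 5, -0.07, -1],
    [0, 20, 5, -0.07, -1],
    [0, 20, 5, -0.07, -1],
    [0, 20, 5, -0.07, -1],
    [0, 20, 5, -0.05, -1],
  ],
)

```text
time: 10.65
tcp_pos: [527.7, 217.5, 196.6]
orientation: [-0.0, 0.606, 0.796, -0.0]
force: [-0.1, 0.6, 0.5]
finger_gap: 0.998
grasp_force: 0.0
```

Run:
```python
from h import *
np.set_printoptions(precision=1,suppress=True)
s=observe();print(s["tcp_pos"],s["orientation"])
p=get_image("wrist");save(p,"w5")
np.save("w5.npy",p,allow_pickle=True)
for l,z in(("hood",0),("grip_rib",68)):
    for d in landmark_of(p,l)[:2]:print(l,round(d["conf"],2),np.array(d["position"]),at(p,d["position"],z))
```

```text
[527.7 217.5 196.6] [-0.   0.6  0.8 -0. ]
hood 0.89 [282.5  96.5] [508.2 310.5]
grip_rib 0.87 [281.8  91.7] [506.3 310.8]
```

View pics/w5.png

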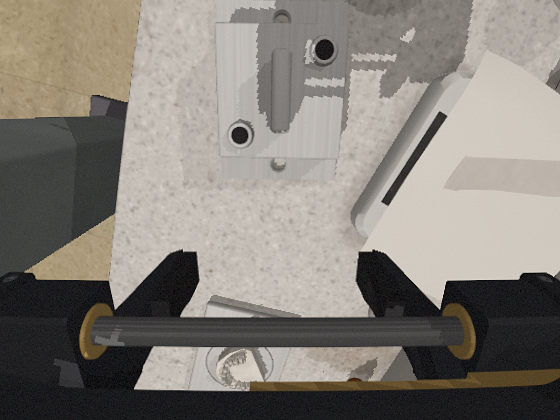

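The wrist view shows the hood square to the tool. The rib runs from (282,48) to (280,131), the spouts are at (324,49) and (240,134), and the flange hole is at (279,163).

Run:
```python
from h import *
np.set_printoptions(precision=1,suppress=True)
p=np.load("w5.npy",allow_pickle=True).item()
g=cv2.cvtColor(p["img"],cv2.COLOR_RGB2GRAY)
A=at(p,(324,49.5),56);B=at(p,(240,134.5),56)
for a,b in((A,B),):
  d=a-b;print("spouts",a,b,(a+b)/2,np.linalg.norm(d),"hood yaw mod90-ish",np.degrees(np.arctan2(d[1],d[0]))-45)
A=at(p,(282,18.5),10);B=at(p,(278.5,163.5),10);d=A-B
print("holes",A,B,(A+B)/2,np.linalg.norm(d),np.degrees(np.arctan2(d[1],d[0]))-90)
A=at(p,(283,49),81);B=at(p,(280.5,131),81);d=A-B
print("rib",A,B,(A+B)/2,np.linalg.norm(d),np.degrees(np.arctan2(d[1],d[0]))-90)
for q in((219,23),(219.5,157)):print(at(p,q,50))
# dark blobs (spout bores)
_,th=cv2.threshold(g[20:160,215:350],45,255,1);n,_,st,c=cv2.connectedComponentsWithStats(th)
for i in range(1,n):
  if st[i,4]>60:print("blob",c[i]+[215,20],st[i,4],at(p,c[i]+[215,20],56))
for y in(60,90,120,):print(y,g[y,262:302])
```

```text
spouts [531.3 353.2] [479.7 266.4] [505.5 309.8] 100.95334221334625 hood yaw mod90-ish 14.230710139779767
holes [488.6 377.9] [522.6 242.9] [505.6 310.4] 139.25731498727117 14.153202763955264
rib [498.9 339.8] [513.5 280.5] [506.2 310.2] 61.013600155974885 13.847255140163355
[440.7 350.4]
[465.1 240.5]
blob [324.1  49.2] 282 [531.3 353.4]
blob [239.4 134.8] 207 [479.2 266. ]
60 [129 129 128 130 128 131 133 125 119 109  97 113 118 126 125 134 130 131
 131 132 132 129 129 130 130 125 118 119 110 110 125 128 131 132 130 132
 132 133 133 133]
90 [111 110 114 113 111 115 113 117 108  92 105 114 115 119 125 128 130 129
 127 129 128 130 127 126 128 125 119 111 112 123 128 129 128 129 129 133
 130 130 128 125]
120 [178 177 176 163 133 121 110 114  99  95 109 115 118 120 125 127 127 123
 126 128 129 126 125 126 124 124 115 111 118 127 133 170 187 187 187 188
 183 185 185 182]
```

>>> play_rows(
  rows=[
    [-6, 24, -10, -0.01, -1],
    [-6, 24, -10, -0.013, -1],
    [-6, 24, -10, 0, -1],
    [-4, 22, -20, 0, -1],
    [0, 0, -20, 0, -1],
  ],
)

```text
time: 11.3
tcp_pos: [505.0, 313.0, 125.5]
orientation: [-0.001, 0.612, 0.791, 0.0]
force: [-0.7, 0.5, -0.8]
finger_gap: 0.999
grasp_force: 0.0
```

>>> play_rows(
  rows=[
    [0, 0, -25, 0, -1],
    [0, 0, -20, 0, -1],
    [0, 0, -11, 0, -1],
    [0, 0, -5, 0, -1],
    [0, 0, 0, 0, -1],
  ],
)

```text
time: 11.8
tcp_pos: [506.0, 309.8, 65.3]
orientation: [0.0, 0.614, 0.789, -0.0]
force: [0.7, 0.4, 0.7]
finger_gap: 1.0
grasp_force: 0.0
```

>>> play_rows(
  rows=[
    [0, 0, 0, 0, 0.3],
    [0, 0, 0, 0, 1],
    [0, 0, 0, 0, 1],
    [0, 0, 0, 0, 1],
    [0, 0, 0, 0, 1],
  ],
  newtons=50,
)

```text
time: 12.3
tcp_pos: [505.9, 310.7, 65.7]
orientation: [0.0, 0.614, 0.79, 0.0]
force: [-0.7, 0.0, -0.6]
finger_gap: 0.573
grasp_force: 0.0
```

>>> play_rows(
  rows=[
    [0, 0, 0, 0, 1],
    [0, 0, 0, 0, 1],
    [0, 0, 0, 0, 1],
    [0, 0, 0, 0, 1],
    [0, 0, 0, 0, 1],
  ],
)

```text
time: 12.8
tcp_pos: [505.6, 310.5, 65.4]
orientation: [-0.0, 0.614, 0.789, -0.0]
force: [-1.0, -0.9, 1.2]
finger_gap: 0.176
grasp_force: 50.0
```

>>> play_rows(
  rows=[
    [0, 0, 3, 0, 1],
    [0, 0, 10, 0, 1],
    [0, 0, 20, 0, 1],
    [0, 0, 25, 0, 1],
    [0, 0, 20, 0, 1],
  ],
)

```text
time: 13.3
tcp_pos: [506.1, 310.5, 145.2]
orientation: [0.0, 0.614, 0.789, 0.0]
force: [-0.0, -0.1, -2.7]
finger_gap: 0.172
grasp_force: 50.0
```

>>> play_rows(
  rows=[
    [0, -10, 2, 0, 1],
    [0, -25, 0, 0, 1],
    [0, -35, 0, -0.03, 1],
    [0, -35, 0, -0.03, 1],
    [0, -35, 0, -0.03, 1],
  ],
)

```text
time: 13.8
tcp_pos: [505.0, 168.2, 144.9]
orientation: [-0.0, 0.649, 0.761, -0.001]
force: [0.4, 0.1, -2.8]
finger_gap: 0.176
grasp_force: 50.0
```

>>> play_rows(
  rows=[
    [5, -30, 0, -0.03, 1],
    [5, -25, 0, -0.03, 1],
    [5, -20, 0, -0.03, 1],
    [5, -15, 0, -0.03, 1],
    [5, -10, 0, -0.026, 1],
  ],
)

```text
time: 14.3
tcp_pos: [530.6, 68.9, 145.1]
orientation: [-0.0, 0.704, 0.711, -0.0]
force: [-0.3, 0.5, -2.8]
finger_gap: 0.172
grasp_force: 50.0
```

Run:
```python
from h import *
np.set_printoptions(precision=1,suppress=True)
p=get_image("wrist");t=get_image("top");s=get_image("side")
np.save("w6.npy",[p,t,s],allow_pickle=True);save(p,"w6");save(t,"t6");save(s,"s6")
o=observe();q=o["orientation"];print(o["tcp_pos"],o["force"],o["ft_torque"],"yaw",2*np.degrees(np.arctan2(q[2],q[1]))-90,q)
for P,n in((p,"w"),(t,"t"),(s,"s")):
 for l,z in(("dowel_a",36),("model",12),("grip_rib",68+o["tcp_pos"][2]-65),("hood",o["tcp_pos"][2]-65)):
  for d in landmark_of(P,l)[:2]:print(n,l,round(d["conf"],2),np.array(d["position"]),at(P,d["position"],z))
```

```text
[530.9  70.5 145.2] [ 0.2  0.7 -3. ] [-0.1  0.1 -0. ] yaw 0.7241853683518258 [-0.   0.7  0.7 -0. ]
w dowel_a 0.88 [289.4 365.8] [ 546. -107.]
w dowel_a 0.5 [441.9 295.2] [692.5 -18.5]
w grip_rib 0.76 [277.5 276.9] [531.3  69.3]
w hood 0.62 [276.7 226.9] [530.8  69.4]
t dowel_a 0.81 [301.8 234.7] [ 541.6 -121. ]
t model 0.73 [274.4 177. ] [705.2 -45.5]
t model 0.66 [274.2 236.2] [539.6 -46.9]
t grip_rib 0.93 [228.3 230. ] [537.7  65.6]
t hood 0.86 [229.5 231.5] [542.6  69. ]
s dowel_a 0.57 [288.6 226.7] [551.2  25.1]
s model 0.64 [301.1 174.4] [ 538.3 -391.1]
s model 0.58 [330.7 201.6] [ 447.4 -180.3]
s grip_rib 0.68 [296.2 187.2] [534.4  57.9]
s hood 0.9 [296.5 221.1] [531.1  81.5]
```

Run:
```python
from h import *
np.set_printoptions(precision=1,suppress=True)
p=np.load("w6.npy",allow_pickle=True)[0]
g=cv2.cvtColor(p["img"],cv2.COLOR_RGB2GRAY)
print(proj(p,[[531+36,70+36,136],[531-36,70-36,136],[531,70,161],[530,139,90],[531,1,90],[543.8,-37.7,12]]))
_,th=cv2.threshold(g[60:330,180:380],45,255,1);n,_,st,c=cv2.connectedComponentsWithStats(th)
for i in range(1,n):
  if st[i,4]>60:print("blob",c[i]+[180,60],st[i],at(p,c[i]+[180,60],136))
```

```text
[[348.5 201.2]
 [214.8 317.8]
 [276.9 290. ]
 [276.4 128.2]
 [276.  314.4]
 [288.  297.1]]
blob [347.6 203.4] [153 130  30  28 674] [566.6 104.8]
blob [222.  295.1] [   0  190   80   80 4065] [500.   49.7]
blob [336.1 294.6] [ 114  190   86   80 4023] [564.8  50.6]
```

View pics/w6.png

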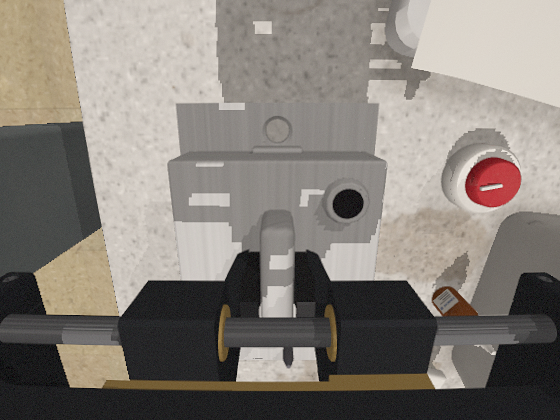

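The picture shows the hood level in the grip, its far hole at (277,128), right where the TCP-centred prediction puts it. So the hood is centred on the tool. I'll bring it over the base.

>>> play_rows(
  rows=[
    [2, -20, 0, 0, 1],
    [3, -30, 0, 0.001, 1],
    [3, -30, 0, 0, 1],
    [3, -20, 0, 0, 1],
    [2, -8, 0, 0, 1],
  ],
)

```text
time: 15.55
tcp_pos: [543.9, -40.1, 145.7]
orientation: [0.001, 0.703, 0.711, -0.0]
force: [-0.2, 0.6, -3.8]
finger_gap: 0.178
grasp_force: 50.0
```

>>> play_rows(
  rows=[
    [0, 0, -10, 0, 1],
    [0, 0, -15, 0, 1],
    [0, 0, -10, 0, 1],
    [0, 0, -5, 0, 1],
    [0, 0, 0, 0, 1],
  ],
)

```text
time: 16.05
tcp_pos: [543.1, -36.7, 104.2]
orientation: [-0.001, 0.702, 0.712, -0.001]
force: [-0.3, 0.4, -2.9]
finger_gap: 0.18
grasp_force: 50.0
```

Run:
```python
from h import *
np.set_printoptions(precision=1,suppress=True)
p=get_image("wrist");s=get_image("side");save(s,"s7");save(p,"w7")
o=observe();print(o["tcp_pos"],o["force"])
for P,n in((p,"w"),(s,"s")):
 for l,z in(("dowel_a",36),):
  for d in landmark_of(P,l)[:3]:print(n,l,round(d["conf"],2),np.array(d["position"]),at(P,d["position"],z))
```

```text
[543.9 -37.2 105.4] [ 0.1  1.  -3.3]
w dowel_a 0.87 [278.9 130.3] [543.7  31.4]
s dowel_a 0.63 [291.2 226.8] [545.2  25. ]
```

>>> play_rows(
  rows=[
    [0, 0, -3, 0, 1],
    [0, 0, -2, 0, 1],
    [0, 0, -2, 0, 1],
    [0, 0, -1, 0, 1],
    [0, 0, 0, 0, 1],
  ],
)

```text
time: 16.75
tcp_pos: [543.7, -37.4, 97.3]
orientation: [-0.0, 0.702, 0.712, -0.0]
force: [-0.5, -0.5, -3.8]
finger_gap: 0.175
grasp_force: 50.0
```

>>> play_rows(
  rows=[
    [0, 0, -2, 0, 1],
    [0, 0, -2, 0, 1],
    [0, 0, -1, 0, 1],
    [0, 0, 0, 0, 1],
    [0, 0, 0, 0, 1],
  ],
)

```text
time: 17.25
tcp_pos: [543.8, -37.4, 92.5]
orientation: [0.0, 0.702, 0.712, -0.0]
force: [-0.3, -0.8, -2.7]
finger_gap: 0.176
grasp_force: 50.0
```

>>> play_rows(
  rows=[
    [0, 0, -1.5, 0, 1],
    [0, 0, -1.5, 0, 1],
    [0, 0, -1.5, 0, 1],
    [0, 0, -1.5, 0, 1],
    [0, 0, 0, 0, 1],
  ],
)

```text
time: 17.75
tcp_pos: [543.7, -37.4, 86.2]
orientation: [-0.0, 0.702, 0.712, -0.0]
force: [0.5, -0.2, -3.1]
finger_gap: 0.176
grasp_force: 50.0
```

>>> play_rows(
  rows=[
    [0, 0, -1.5, 0, 1],
    [0, 0, -1.5, 0, 1],
    [0, 0, -1.5, 0, 1],
    [0, 0, -1.5, 0, 1],
    [0, 0, 0, 0, 1],
  ],
)

```text
time: 18.25
tcp_pos: [543.7, -37.3, 80.2]
orientation: [-0.0, 0.702, 0.712, -0.0]
force: [-0.3, 0.3, -2.7]
finger_gap: 0.176
grasp_force: 50.0
```

>>> play_rows(
  rows=[
    [0, 0, -1, 0, 1],
    [0, 0, -1, 0, 1],
    [0, 0, -0.5, 0, 1],
    [0, 0, 0, 0, 1],
    [0, 0, 0, 0, 1],
  ],
)

```text
time: 18.75
tcp_pos: [543.8, -37.4, 78.0]
orientation: [0.0, 0.702, 0.712, -0.0]
force: [0.8, 0.2, -3.2]
finger_gap: 0.178
grasp_force: 50.0
```

>>> play_rows(
  rows=[
    [0, 0, -0.5, 0, 1],
    [0, 0, -0.3, 0, 1],
    [0, 0, 0, 0, 1],
    [0, 0, 0, 0, 1],
    [0, 0, 0, 0, 1],
  ],
)

```text
time: 19.25
tcp_pos: [544.0, -37.4, 77.4]
orientation: [0.0, 0.702, 0.712, 0.0]
force: [-0.5, -0.9, 2.6]
finger_gap: 0.176
grasp_force: 50.0
```

>>> play_rows(
  rows=[
    [0, 0, -0.3, 0, 1],
    [0, 0, -0.2, 0, 1],
    [0, 0, 0, 0, 1],
    [0, 0, 0, 0, 1],
    [0, 0, 0, 0, 1],
  ],
)

```text
time: 19.75
tcp_pos: [544.0, -37.4, 77.4]
orientation: [-0.0, 0.702, 0.712, 0.0]
force: [-3.0, 1.3, 8.1]
finger_gap: 0.175
grasp_force: 50.0
```

>>> play_rows(
  rows=[
    [0, 0, -0.2, 0, 1],
    [0, 0, -0.2, 0, 1],
    [0, 0, 0, 0, 1],
    [0, 0, 0, 0, 1],
    [0, 0, 0, 0, 1],
  ],
)

```text
time: 20.25
tcp_pos: [543.9, -37.4, 77.3]
orientation: [-0.0, 0.702, 0.712, 0.0]
force: [-4.8, 1.7, 14.1]
finger_gap: 0.177
grasp_force: 50.0
```

Run:
```python
from h import *
np.set_printoptions(precision=2,suppress=True)
for i in range(3):
  s=get_image("side");o=observe();q=o["orientation"];print(o["tcp_pos"],o["force"],o["ft_torque"],"yaw",2*np.degrees(np.arctan2(q[2],q[1]))-90)
p=get_image("wrist")
for P in(s,p):
 for d in landmark_of(P,"hood")[:1]:print(d,at(P,d["position"],12))
 for d in landmark_of(P,"dowel_a")[:2]:print(d,at(P,d["position"],36))
```

```text
[543.96 -37.42  77.33] [-4.62  1.81 13.78] [0.13 1.01 0.03] yaw 0.7913908592838652
[543.93 -37.44  77.32] [-4.23  1.69 14.09] [0.12 1.1  0.01] yaw 0.7908438727065317
[543.96 -37.44  77.33] [-3.9   1.12 13.32] [0.14 1.07 0.03] yaw 0.7914771372367824
{'position': [292.7, 226.0], 'conf': 0.91} [544.31 -24.67]
{'position': [290.1, 227.9], 'conf': 0.74} [547.42  30.66]
{'position': [275.4, 228.3], 'conf': 0.98} [543.36 -38.13]
{'position': [276.1, 132.4], 'conf': 0.64} [543.02  31.11]
{'position': [277.6, 273.8], 'conf': 0.37} [545.22 -61.49]
```

Seated at 12 mm and pressed with about 15 N, so I'm handing in.

```bash
python3 -c "
from plant import *
print(job_done())"
```

```text
the job is handed in; nothing more can be done
None
```

The job is handed in, no verdict returned: the model was set free about 3 mm off the plate's middle, and by arm height and force readings the hood is seated on both dowels, held down with about 15 N.

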